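Flip the reorder marker of the empty parts bin

TASK

One of the three small blue parts bins has run empty. With a fingertip, flip that bin's white marker paddle over its hinge, away from you, until it lies flat over the bin and shows its ring (reorder) side. Do it gently without pinching the paddle, leave the bin standing where it is, and leave the other bins, their markers, the battery cell and the hex driver alone.

Things in the scene. Friction and masses are not known exactly. Their poses are not given: they have to be found in the camera images.
- bin_empty: The empty blue stacking bin, loose on the bench: 165 mm long (x), 105 mm wide (y), about 0.45 kg. Origin: centre of its underside. Its 50 mm high front lip, at x = -82.5 mm, faces the robot; the side walls slope up to 78 mm at the back. On the lip sits the marker's clip: a rest plate 50 mm wide and 2 mm thick, top at z = 57 mm, reaching 36 mm to either side of the hinge pin.
- bin_empty_hinge (a point): Middle of the hinge pin of the empty bin's marker, 60 mm above the bench, 80.5 mm in front of the bin's centre. The pin runs along the bin's y; this point has the bin's axes.
- flip_empty (a joint): Angle of the empty bin's marker paddle about its pin. 0: flat, towards the robot, solid black disc (stocked) up; 1.57: upright; 3.14: flat, back over the bin, black ring (reorder) up; hard stops at both ends. The hinge is nearly free: the paddle falls gently to whichever side of upright it is left on.
- flip_empty_edge (a point): Middle of the free edge of the empty bin's paddle, 68 mm from the pin; turns with it: x from the free edge to the pin, y along the pin. The paddle is a white plate 50 mm wide, 5 mm thick, 55 g, its mid-plane through the pin. At angle 0 the edge juts 32 mm beyond the rest plate, with 57 mm of free height below it.
- bin_brackets: Same bin and marker, filled with aluminium L brackets; leave it alone. Origin: centre of its underside.
- bin_links: Same bin and marker, filled with copper busbar links; leave it alone. Origin: centre of its underside.
- flip_brackets (a joint): Marker angle of the bin with brackets (0: disc up, towards the robot); must stay.
- flip_links (a joint): Marker angle of the bin with copper links (0: disc up, towards the robot); must stay.
- cell: Blue prismatic battery cell standing on the bench, 148 x 27 x 92 mm high, 0.8 kg; origin: centre of its underside, long side along its x.
- driver: Hex driver with black handle lying on the bench along its x, 190 mm long; origin under its middle.

How it is judged:
By the outcome, as a careful person would: the job done as asked, in the order asked, and still so for the second after the job is handed in, with the robot touching nothing.
It also fails if it takes over 35 s, if anything falls off the work surface, if the arm or the gripper's body presses on something with over 40 N, if the wrist force passes 120 N, or if a joint passes its speed limit or range.

ROBOT

A 7-joint arm with a two-finger parallel gripper is mounted at the origin on the work surface. World frame = base frame: x ahead of the robot, y to its left, z up, the work surface at z = 0. Lengths are in m, angles in rad, forces in N, time in s.
With the tool pointing down it reaches from about 0.35 to 0.9 m from the base axis. Payload 8.1 kg.
Tool frame: the origin (TCP) lies where the fingers leave the gripper's body, on its centre line; the fingertips stand 66 mm ahead of it and the grasp point (between the pads) lies 47 mm ahead of it (arm.tip_reach is the distance from the TCP to the fingertips, in m); z points along the fingers, y is the direction in which the jaws open and shut (so a half turn about z gives the same grasp; the last joint's range is limited). The gripper opens to 92 mm and grips with 3 to 60 N. Pads are 19 mm wide; open, the fingers measure 130 mm over their backs; the gripper's body (75 mm by 190 mm) begins 47 mm behind the grasp point.
Start: joints at [-1.268, 0.434, 0.025, 1.573, -0.012, 1.134, -0.075], TCP at [0.247, 0.574, 0.292] pointing down, gripper open.
Joint ranges: [-2.62, 2.62], [-0.44, 2.09], [-1.27, 1.32], [0.08, 2.57], [-1.32, 4.46], [0.12, 2], [-2.74, 2.74]. Speed limits (rad/s): [2.22, 2.22, 3.01, 3.01, 3.14, 3.14, 3.14].

INTERFACE

Orientations are given as a rotation vector (axis times angle).
In Python, from cell import arm gives the robot as it stands.
- The arm moves only by the tool carry_out, never from a script. Its argument "plan" is a list of rows, each a list of 5 numbers: the shift along the world's x, y, z in cm, then the turn about the world's z in rad, then the finger opening in cm, from 0 to 9.18. In form: [[tx, ty, tz, spin, fingers], ...]. A call has 1 to 20 rows; each row is the pose to reach, as a shift and turn from the pose measured when the call began; what a row does not reach only later rows make up. A row lasts 1/10 s, in which the tool goes at most 50 mm and 8.59 degrees, less where a joint would pass 70% of its speed; a pose out of reach is approached as far as the arm can. A call with a gripper value outside its range is refused whole. The fingers move at their own pace and stop on an object; "squeeze" is the grip in N (left out, the last holds). Time passes only in rows, so rows that repeat a pose let the fingers close. It gives the time, the measured TCP pose, the force and the opening at its end, in the units of the state.
- arm.observe(): the state, without advancing time (a new reading comes with each control period).
- arm.get_image(name): name is "scene" or "side" or "wrist"; returns (picture, depth): 384x512x3 uint8, red, green, blue; 384x512 float32, m along the optical axis (not along the pixel's ray), 0 where there is no reading.
- arm.get_calibration(name): a dict with "intrinsics" (3x3 intrinsics, pixels), "rvec" (rotation vector, rad) and "tvec" (3), from world to camera coordinates, as OpenCV has them; the wrist camera has in their place "tool_from_camera" (4x4, takes a point from camera to tool coordinates, whose origin is the TCP and whose axes are the flange's). Camera axes: x right, y down, z forward; pixel columns grow to the right and rows downward; lengths in m; the calibration is good to about 2 mm. A picture is of the moment at which its call begins: read the wrist's pose just before it. get_calibration takes no time and is no camera call.
- arm.sign_off(): hands the job in, once; it reports no verdict.
The state is a dict: "clock": time; "joints": joint angles; "dq": joint speeds; "joint_efforts": joint torques, N m; "position": TCP position; "ee_rot": TCP orientation; "force": force on the tool from outside, world axes, zero at the start; "ft_torque": the same for the moment, N m; "width": opening from 0.0 (shut) to 1.0 (fully open).
Only numpy, scipy, OpenCV 4.12 (cv2) and the standard library are available. Lean on these libraries where they do the work, as an engineer would, in place of code of your own. Each camera call takes 0.05 s, during which the arm holds its last target. There are 200 camera calls.

## Working session

There is one attempt and no reset: what is moved stays moved. The work goes in short steps, Python scripts to look and compute and a tool call to move; the robot and the scene stay as the last step left them, time stands still between calls to the robot, and variables do not carry over. Pictures are saved under pics/ and viewed, about 8 in all and at most 12, crops included, and the job is handed in when it is done.

Besides the shell and the picture viewer there is one more tool, called after "Call:" by a JSON object that holds its "name" and its "arguments". carry_out: Moves the arm, as the interface text tells. Its arguments: {"type":"object","properties":{"plan":{"type":"array"},"squeeze":{"type":"number"}},"required":["plan"]}

```bash
ls; mkdir -p pics; cat > h.py <<'E'
import numpy as np, cv2
from cell import arm
def snap(name,fn):
    s=arm.observe(); im,d=arm.get_image(name)
    cv2.imwrite(f'pics/{fn}.png',cv2.cvtColor(im,cv2.COLOR_RGB2BGR)); 
    c=arm.get_calibration(name); T=np.eye(4)
    if 'rvec' in c:
        T[:3,:3]=cv2.Rodrigues(np.array(c['rvec'],float))[0]; T[:3,3]=np.ravel(c['tvec']); T=np.linalg.inv(T)
    else:
        T[:3,:3]=cv2.Rodrigues(np.array(s['ee_rot'],float))[0]; T[:3,3]=s['position']; T=T@np.array(c['tool_from_camera'])
    K=np.array(c['intrinsics']); v,u=np.mgrid[:384,:512]
    P=np.stack([(u-K[0,2])/K[0,0]*d,(v-K[1,2])/K[1,1]*d,d],-1)@T[:3,:3].T+T[:3,3]
    P[d==0]=np.nan
    np.save(f'pics/{fn}.npy',P); return im,P
E
python3 - <<'E'
from h import *
print(arm.observe())
a,_=snap('scene','a'); b,_=snap('side','b')
E
```

```text
pics
{'clock': 0.0, 'joints': array([-1.26757321,  0.43522571,  0.02496351,  1.57412403, -0.01159407,
        1.13402099, -0.07509979]), 'dq': array([-0.00116857, -0.00022564,  0.00039952, -0.0001492 ,  0.00143501,
       -0.0012835 ,  0.0002661 ]), 'joint_efforts': array([-2.14533502e-04, -6.67855239e+01,  9.84815173e-01, -3.14462042e+01,
       -6.04557199e-02,  4.26945125e-02,  1.55036096e-04]), 'position': array([0.24660718, 0.57382287, 0.29143268]), 'ee_rot': array([-6.33153626e-01, -3.07694193e+00,  2.54932084e-03]), 'force': array([ 0.27815111, -0.35184142, -0.57761415]), 'ft_torque': array([ 0.02904078,  0.00288423, -0.0076139 ]), 'width': 1.002896232191941}
```

View pics/a.png

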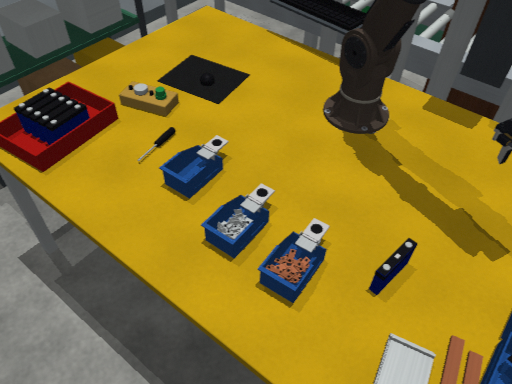

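View pics/b.png

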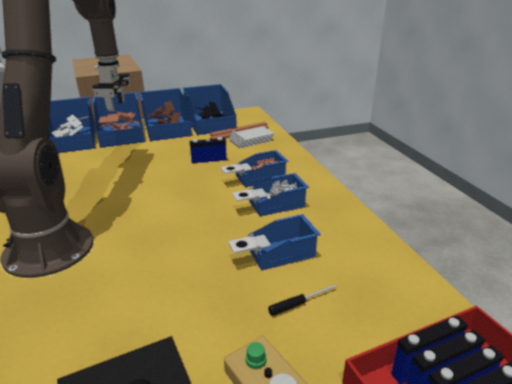

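The scene view shows the empty bin at about (193,168), paddle disc at (216,143). In the side view the bin is at (285,243), paddle at (250,244). The brackets and copper bins are the other two. Next I'll measure the empty bin's paddle.

```bash
python3 - <<'E'
import numpy as np, cv2
for f,(u0,u1,v0,v1) in dict(a=(190,235,130,165),b=(225,275,230,258)).items():
    im=cv2.imread(f'pics/{f}.png')[v0:v1,u0:u1].astype(int);P=np.load(f'pics/{f}.npy')[v0:v1,u0:u1]
    m=(im.min(2)>140)&(np.abs(P[...,2]-.06)<.02); Q=P[m]
    r=cv2.minAreaRect((Q[:,:2]*1000).astype(np.float32))
    print(f,m.sum(),np.median(Q,0),r,cv2.boxPoints(r).round().tolist())
# bin blue points
im=cv2.imread('pics/a.png')[130:200,155:230].astype(int);P=np.load('pics/a.npy')[130:200,155:230]
m=(im[...,0]>im[...,2]+50)&(P[...,2]>.005);Q=P[m]
r=cv2.minAreaRect((Q[:,:2]*1000).astype(np.float32));print(r,cv2.boxPoints(r).round().tolist(),Q[:,2].max())
# everything tall in the bin side image
P=np.load('pics/b.npy')
for n,(u,v) in dict(cell=(208,150),disc1=(241,243),disc2=(242,196),disc3=(229,170),drv=(290,305)).items(): print(n,P[v,u].round(3))
E
```

```text
a 259 [ 0.55007307 -0.23686012  0.06134922] ((539.7047729492188, -237.28750610351562), (104.24852752685547, 53.35976791381836), 1.448028326034546) [[487.0, -212.0], [488.0, -265.0], [592.0, -263.0], [591.0, -209.0]]
b 359 [ 0.54637351 -0.23869879  0.06229394] ((541.6058959960938, -236.48202514648438), (103.8121566772461, 60.07016372680664), 3.0909535884857178) [[488.0, -209.0], [491.0, -269.0], [595.0, -264.0], [592.0, -204.0]]
((642.6218872070312, -232.1964569091797), (175.05299377441406, 112.0732421875), 2.2127065658569336) [[553.0, -180.0], [557.0, -292.0], [732.0, -285.0], [728.0, -173.0]] 0.0856872994645943
cell [0.573 0.42  0.055]
disc1 [ 0.52  -0.234  0.063]
disc2 [0.593 0.002 0.065]
disc3 [0.602 0.198 0.065]
drv [ 0.575 -0.449  0.02 ]
```

Call:
{"name": "carry_out", "arguments": {"plan": [[2,-4.5,0,0.03,0],[4,-9,0,0.06,0],[6,-13.5,0,0.09,0],[8,-18,0,0.12,0],[10,-22.5,0,0.15,0],[12,-27,0,0.18,0],[14,-31.5,0,0.21,0],[16,-36,0,0.24,0],[17,-40.5,0,0.27,0],[18,-45,0,0.3,0],[18.5,-49.5,0,0.32,0],[18.5,-54,0,0.34,0],[18.5,-58.5,0,0.36,0],[18.5,-63,0,0.38,0],[18.5,-67.5,0,0.4,0],[18.5,-72,0,0.42,0],[18.5,-76.5,0,0.43,0],[18.5,-81,0,0.43,0],[18.5,-81,0,0.43,0],[18.5,-81,0,0.43,0]], "squeeze": 10}}

```text
clock: 2.1
position: [0.4311, -0.2369, 0.2912]
ee_rot: [0.033, -3.141, 0.002]
force: [0.6, 0.9, -0.7]
width: 0.006
```

```bash
python3 - <<'E'
from h import *
s=arm.observe();print(s['clock'],s['position'],s['joints'].round(2),s['ee_rot'],s['force'],s['width'])
snap('wrist','c')
P=np.load('pics/c.npy');im=cv2.imread('pics/c.png').astype(int)
m=(im.min(2)>140)&(np.abs(P[...,2]-.062)<.012)&(abs(P[...,1]+.237)<.06);Q=P[m]
r=cv2.minAreaRect((Q[:,:2]*1000).astype(np.float32));print(r,cv2.boxPoints(r).round().tolist(),np.median(Q,0))
E
```

```text
2.1 [ 0.43108563 -0.23692755  0.29115446] [-0.01  0.22  0.49  1.92 -0.12  1.03  2.12] [ 3.34080946e-02 -3.14059759e+00  2.05494341e-03] [ 0.64842551  0.94721623 -0.7301618 ] 0.005891992703159873
((493.2333984375, -238.02008056640625), (7.18670654296875, 47.15607452392578), 4.585120677947998) [[488.0, -215.0], [492.0, -262.0], [499.0, -261.0], [495.0, -214.0]] [ 0.49268475 -0.23796488  0.06444669]
```

View pics/c.png

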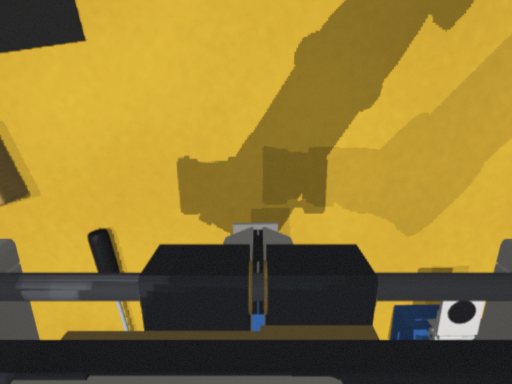

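The wrist view looks back past the gripper from the robot's side. It shows the shut fingertips at about (258,235), and only the brackets bin's marker at (460,312). The empty bin is hidden behind the gripper. I'm descending in front of the edge.

Call:
{"name": "carry_out", "arguments": {"plan": [[0,0,-4,0,0],[0,0,-8,0,0],[0,0,-12,0,0],[0,0,-15,0,0],[0,0,-17,0,0],[0.5,0,-17.4,0,0],[1.5,0,-17.4,0,0],[2.5,0,-17.4,0,0],[3,0,-17.4,0,0],[3,0,-17.4,0,0],[3,0,-17.4,0,0]]}}

```text
clock: 3.25
position: [0.4616, -0.2356, 0.1176]
ee_rot: [0.038, -3.141, 0.002]
force: [-0.6, -0.2, 0.3]
width: 0.003
```

```bash
python3 - <<'E'
from h import *
s=arm.observe();print(s['clock'],s['position'],s['force'])
im,P=snap('side','d')
cv2.imwrite('pics/d2.png',cv2.resize(cv2.cvtColor(im,4)[160:290,180:340],None,fx=4,fy=4,interpolation=cv2.INTER_CUBIC))
E
```

```text
3.25 [ 0.46163693 -0.23563488  0.11762339] [-0.63284427 -0.18562501  0.32355678]
```

View pics/d2.png

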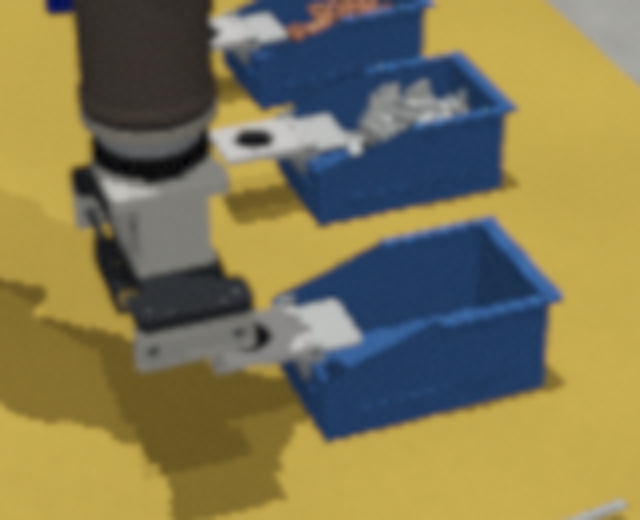

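The side crop shows the gripper in front of the empty bin's paddle, with a small gap. The brackets bin and its marker are clear. I'll advance to touch the edge.

Call:
{"name": "carry_out", "arguments": {"plan": [[0.6,0,0,0,0],[1.2,0,0,0,0],[1.4,0,0,0,0],[1.5,0,0,0,0],[1.5,0,0,0,0],[1.5,0,0,0,0]]}}

```text
clock: 3.9
position: [0.4761, -0.2357, 0.1174]
ee_rot: [0.037, -3.141, 0.001]
force: [-0.5, 0.2, -0.7]
width: 0.007
```

Call:
{"name": "carry_out", "arguments": {"plan": [[0.1,0,0,0,0],[0.1,0,0,0,0],[0.1,0,0,0,0]]}}

```text
clock: 4.2
position: [0.477, -0.2357, 0.1174]
ee_rot: [0.037, -3.141, 0.001]
force: [-0.8, -0.9, -0.4]
width: 0.005
```

Call:
{"name": "carry_out", "arguments": {"plan": [[0.1,0,0,0,0],[0.1,0,0,0,0],[0.1,0,0,0,0]]}}

```text
clock: 4.5
position: [0.4774, -0.2357, 0.1173]
ee_rot: [0.036, -3.139, 0.001]
force: [-3.1, -0.7, 0.8]
width: 0.005
```

Contact at TCP x of about 0.477, with roughly 3 N. I'll lift along the arc with a light preload.

Call:
{"name": "carry_out", "arguments": {"plan": [[0.06,0,0.1,0,0],[0.07,0,0.25,0,0],[0.07,0,0.4,0,0],[0.08,0,0.55,0,0],[0.08,0,0.7,0,0]]}}

```text
clock: 5.0
position: [0.4783, -0.2356, 0.1244]
ee_rot: [0.036, -3.14, 0.001]
force: [-2.0, -0.0, -0.0]
width: 0.005
```

```bash
cat > look.py <<'E'
from h import *
import sys
s=arm.observe();print(s['clock'],s['position'],s['force'])
im,P=snap('side',sys.argv[1])
cv2.imwrite(f'pics/{sys.argv[1]}2.png',cv2.resize(cv2.cvtColor(im,4)[200:280,200:330],None,fx=6,fy=6,interpolation=cv2.INTER_CUBIC))
# paddle profile: white, near y=-.237
m=(im.min(2)>120)&(P[...,0]>.49)&(P[...,0]<.64)&(abs(P[...,1]+.235)<.035)&(P[...,2]>.05)
Q=P[m]
for x in np.arange(.49,.64,.01):
    q=Q[(Q[:,0]>=x)&(Q[:,0]<x+.01)]
    if len(q): print(round(x,3),len(q),np.median(q[:,2]).round(4),q[:,2].max().round(4))
E
python3 look.py e
```

```text
5.0 [ 0.47825437 -0.23560108  0.12440545] [-1.96384077 -0.04608788 -0.0442749 ]
0.5 3 0.226 0.4995
0.51 7 0.3041 0.4969
0.52 13 0.0668 0.4824
0.53 19 0.0653 0.4665
0.54 32 0.0643 0.4575
0.55 40 0.0638 0.0692
0.56 33 0.059 0.0686
0.57 42 0.0582 0.0609
0.58 39 0.0586 0.0619
0.59 21 0.0578 0.06
```

It holds: the paddle slope is about 6°, which matches the 7 mm lift. Continuing along the arc.

Call:
{"name": "carry_out", "arguments": {"plan": [[0.05,0,0.2,0,0],[0.08,0,0.4,0,0],[0.11,0,0.6,0,0],[0.15,0,0.8,0,0],[0.2,0,1.0,0,0],[0.26,0,1.2,0,0],[0.32,0,1.4,0,0]]}}

```text
clock: 5.75
position: [0.4816, -0.2357, 0.1388]
ee_rot: [0.036, -3.14, 0.001]
force: [-2.9, 0.5, 0.9]
width: 0.01
```

```bash
python3 look.py f
```

```text
5.75 [ 0.48156677 -0.23569461  0.13878637] [-2.89586884  0.50740231  0.91727124]
0.5 2 0.2397 0.2398
0.51 8 0.24 0.3928
0.52 15 0.2381 0.5002
0.53 14 0.0708 0.4893
0.54 32 0.0683 0.4752
0.55 38 0.0648 0.068
0.56 31 0.0598 0.0676
0.57 39 0.0575 0.0603
0.58 45 0.0583 0.062
0.59 21 0.0584 0.06
```

View pics/f2.png

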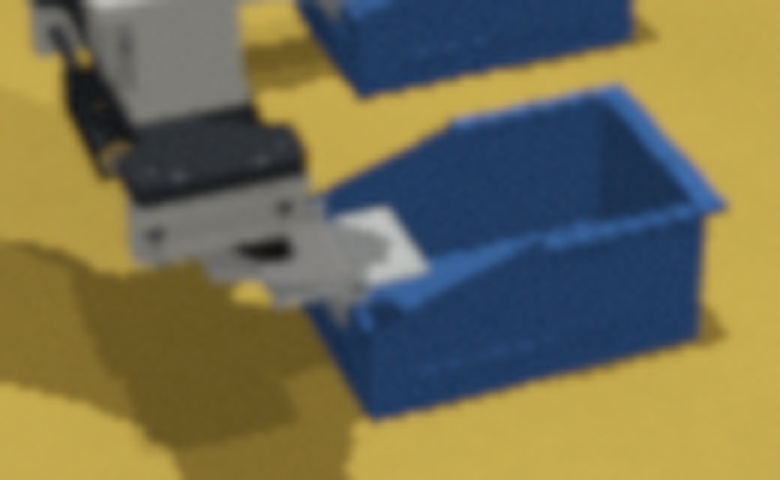

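The side crop shows the paddle tilted up against the fingertip at about (370,250), and the bin standing as before. Following the arc upward.

Call:
{"name": "carry_out", "arguments": {"plan": [[0.1,0,0.3,0,0],[0.2,0,0.6,0,0],[0.33,0,0.9,0,0],[0.54,0,1.3,0,0],[0.77,0,1.7,0,0],[1.04,0,2.1,0,0],[1.37,0,2.5,0,0],[1.75,0,2.9,0,0],[1.78,0,2.9,0,0]]}}

```text
clock: 6.7
position: [0.5008, -0.2359, 0.1688]
ee_rot: [-0.037, 3.141, -0.002]
force: [-0.3, 0.0, 0.0]
width: -0.0
```

```bash
python3 look.py g
```

```text
6.7 [ 0.50077786 -0.23591608  0.1687835 ] [-0.30239635  0.00571007  0.04646417]
0.52 1 0.2705 0.2705
0.53 5 0.2704 0.5327
0.54 11 0.3644 0.5205
0.55 19 0.0709 0.5164
0.56 29 0.0596 0.5059
0.57 35 0.0582 0.0619
0.58 39 0.0579 0.0611
0.59 10 0.0573 0.0592
```

View pics/g2.png

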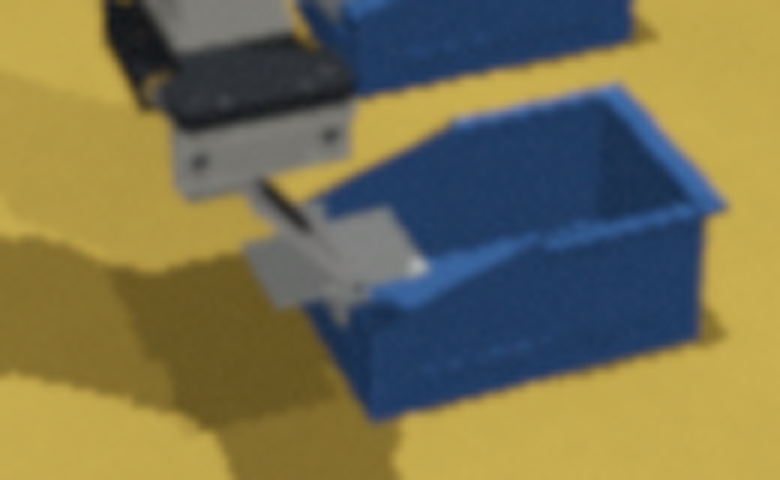

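```bash
python3 - <<'E'
from h import *
P=np.load('pics/g.npy');im=cv2.imread('pics/g.png')
for v in range(236,252,2):
    print(v,[(u,*(P[v,u]*1000).round().tolist(),int(im[v,u].mean())) for u in range(242,264,4)])
c=arm.get_calibration('side')
for z in(.1027,.0603): print(cv2.projectPoints(np.array([[.511,-.2356,z]]),np.array(c['rvec']),np.array(c['tvec']),np.array(c['intrinsics']),None)[0])
E
```

```text
236 [(242, 554.0, -121.0, 1.0, 130), (246, 526.0, -263.0, 104.0, 106), (250, 544.0, -240.0, 84.0, 67), (254, 573.0, -184.0, 40.0, 101), (258, 577.0, -209.0, 55.0, 114), (262, 587.0, -214.0, 57.0, 125)]
238 [(242, 552.0, -129.0, -1.0, 131), (246, 563.0, -135.0, 1.0, 121), (250, 539.0, -254.0, 89.0, 83), (254, 560.0, -225.0, 63.0, 121), (258, 572.0, -223.0, 59.0, 128), (262, 583.0, -224.0, 57.0, 129)]
240 [(242, 529.0, -213.0, 56.0, 116), (246, 539.0, -217.0, 56.0, 107), (250, 537.0, -260.0, 87.0, 118), (254, 553.0, -245.0, 73.0, 119), (258, 569.0, -232.0, 60.0, 129), (262, 580.0, -232.0, 57.0, 130)]
242 [(242, 526.0, -223.0, 57.0, 103), (246, 535.0, -229.0, 59.0, 105), (250, 545.0, -233.0, 59.0, 110), (254, 548.0, -261.0, 78.0, 121), (258, 566.0, -240.0, 59.0, 129), (262, 576.0, -244.0, 60.0, 129)]
244 [(242, nan, nan, nan, 95), (246, 533.0, -235.0, 57.0, 106), (250, 543.0, -241.0, 59.0, 105), (254, 547.0, -264.0, 74.0, 121), (258, 561.0, -254.0, 64.0, 128), (262, 573.0, -254.0, 61.0, 128)]
246 [(242, 540.0, -170.0, 2.0, 84), (246, 530.0, -246.0, 59.0, 104), (250, 541.0, -248.0, 57.0, 103), (254, 550.0, -255.0, 61.0, 106), (258, 558.0, -263.0, 64.0, 123), (262, 571.0, -259.0, 58.0, 125)]
248 [(242, 538.0, -177.0, -0.0, 77), (246, 528.0, -251.0, 56.0, 104), (250, 538.0, -258.0, 59.0, 105), (254, 548.0, -260.0, 58.0, 116), (258, 558.0, -265.0, 59.0, 113), (262, 591.0, -200.0, 4.0, 103)]
250 [(242, 536.0, -184.0, -2.0, 73), (246, 525.0, -261.0, 58.0, 101), (250, 556.0, -198.0, 4.0, 87), (254, 556.0, -234.0, 30.0, 83), (258, 557.0, -266.0, 53.0, 98), (262, 588.0, -209.0, 4.0, 73)]
[[[237.56822194 231.83181354]]]
[[[238.07662342 244.73880546]]]
```

The depths show the rest plate uncovered and the paddle's side edge running from (526,104) to (548,78) mm, so it is held at about 50°. Pushing it over the top.

Call:
{"name": "carry_out", "arguments": {"plan": [[0.3,0,0.25,0,0],[0.7,0,0.5,0,0],[1.1,0,0.7,0,0],[1.5,0,0.9,0,0],[1.9,0,1.05,0,0],[2.3,0,1.15,0,0],[2.7,0,1.2,0,0],[3.1,0,1.2,0,0],[3.5,0,1.2,0,0],[3.9,0,1.2,0,0],[4.3,0,1.2,0,0],[4.7,0,1.2,0,0],[5.1,0,1.2,0,0],[5.5,0,1.2,0,0],[5.9,0,1.2,0,0],[6.2,0,1.2,0,0],[6.2,0,1.2,0,0]]}}

```text
clock: 8.45
position: [0.5628, -0.2358, 0.1804]
ee_rot: [-0.037, 3.141, -0.002]
force: [-0.1, -0.5, -0.5]
width: 0.004
```

```bash
python3 look.py k
```

```text
8.45 [ 0.56280592 -0.23581424  0.18040716] [-0.11065007 -0.5418107  -0.50789261]
0.52 26 0.0586 0.5839
0.53 41 0.0586 0.2826
0.54 5 0.0578 0.5709
0.59 2 0.4112 0.5409
0.6 3 0.5348 0.5359
0.61 1 0.5286 0.5286
0.62 1 0.5165 0.5165
```

View pics/k2.png

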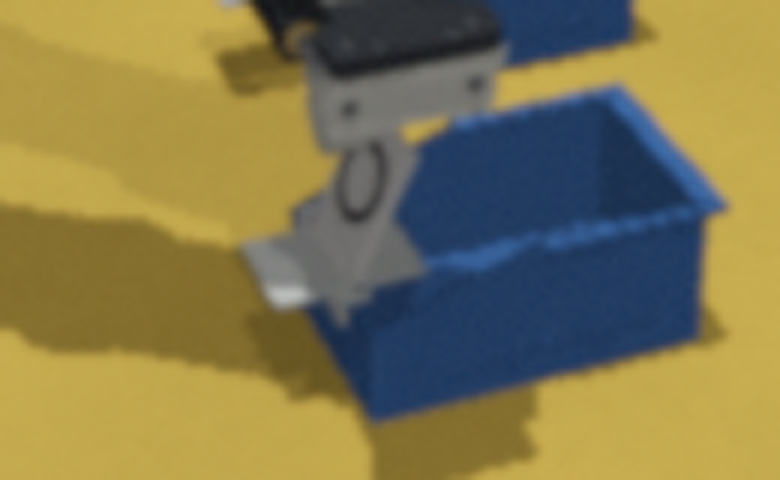

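The crop shows the paddle past upright, ring visible at (362,180), and the bin unmoved. A little further, then I retreat up and back.

Call:
{"name": "carry_out", "arguments": {"plan": [[0.5,0,0,0,0],[1.0,0,0,0,0],[1.5,0,0,0,0],[2,0,0,0,0],[2.5,0,0,0,0],[3,0,0,0,0],[3,0,0,0,0],[2,0,1.5,0,0],[0,0,4,0,0],[-4,0,7,0,0],[-8,0,10,0,0],[-12,0,11,0,0],[-15,0,11,0,0],[-15,0,11,0,0],[-15,0,11,0,0],[-15,0,11,0,0]]}}

```text
clock: 10.1
position: [0.4133, -0.2357, 0.2904]
ee_rot: [-0.038, 3.141, -0.002]
force: [-0.9, -1.0, 0.7]
width: 0.004
```

```bash
python3 look.py m; python3 - <<'E'
from h import *
im,P=snap('scene','n')
cv2.imwrite('pics/n2.png',cv2.resize(cv2.cvtColor(im,4)[120:310,130:350],None,fx=3.5,fy=3,interpolation=cv2.INTER_CUBIC))
A=np.load('pics/a.npy');a=cv2.imread('pics/a.png').astype(int)
for I,Q in((a,A),(im[...,::-1].astype(int),P)):
    m=(I[...,0]>I[...,2]+50)&(Q[...,2]>.005);m[:130]=0;m[200:]=0;m[:,:155]=0;m[:,230:]=0;m&=(Q[...,2]<.1)
    print(cv2.minAreaRect((Q[m][:,:2]*1000).astype(np.float32)),np.median(Q[m],0))
A=np.load('pics/b.npy');B=np.load('pics/m.npy')
for u in(300,312): 
    print([(A[v,u]*1000).round().tolist()+(B[v,u]*1000).round().tolist() for v in(230,245)])
E
```

```text
10.1 [ 0.41333177 -0.23571645  0.29039695] [-0.87471651 -1.00268408  0.67761356]
0.52 28 0.058 0.0595
0.53 46 0.0581 0.0604
0.54 43 0.058 0.061
0.55 60 0.0604 0.0679
0.56 44 0.0634 0.0672
0.57 43 0.0631 0.0666
0.58 43 0.0633 0.0665
0.59 45 0.0636 0.0666
0.6 41 0.0633 0.0669
0.61 38 0.0635 0.0662
0.62 33 0.0628 0.0662
((642.6218872070312, -232.1964569091797), (175.05299377441406, 112.0732421875), 2.2127065658569336) [ 0.65854988 -0.24191981  0.04071759]
((646.0497436523438, -231.63140869140625), (175.09762573242188, 112.16272735595703), 3.2609291076660156) [ 0.66488618 -0.23093534  0.04318721]
[[715.0, -185.0, 29.0, 717.0, -182.0, 26.0], [671.0, -285.0, 55.0, 672.0, -283.0, 54.0]]
[[718.0, -257.0, 75.0, 719.0, -256.0, 74.0], [709.0, -281.0, 44.0, 709.0, -282.0, 44.0]]
```

View pics/m2.png

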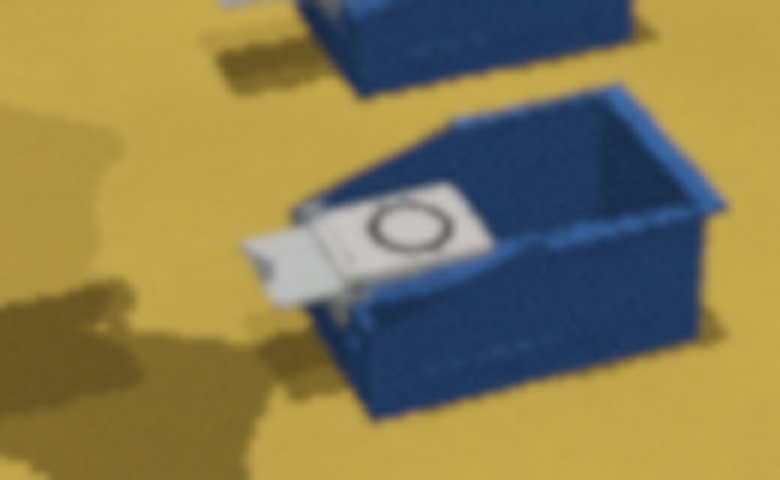

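View pics/n2.png

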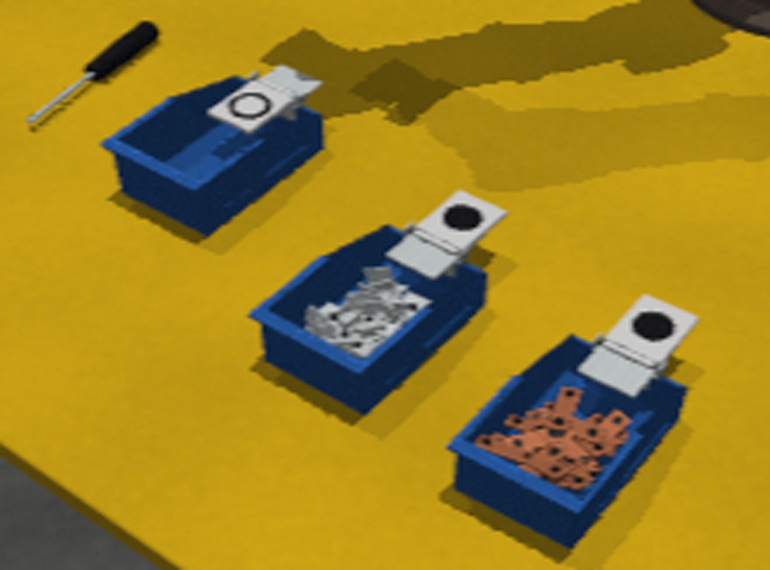

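Both views show the ring up at (245,105) in the scene crop, with the paddle flat. The other two bins still show their discs, and the driver is untouched. The gripper is clear, so I'm handing in.

```bash
python3 -c "
from cell import arm
print(arm.sign_off())"
```

```text
the job is handed in; nothing more can be done
None
```

The empty bin's marker is flipped: its paddle lies flat over the bin with the ring side up, and the job is handed in. I used the shut fingertips against the paddle's free edge, lifted it with light friction along its arc, pushed it past upright and backed off. The paddle was never pinched.

- **Paddle:** its top measured about 63 mm above the bench along its whole length, level to within 1 mm, in the last side view.
- **Forces and time:** contact readings stayed at about 3 N or less. The robot clock stood at about 10 s of the 35 s allowed.
- **Bin position:** fixed image points on its walls shifted 0–3 mm, which is about the measurement error. An outline fit read 3.4 mm further along x and about 1° more yaw. That fit is affected by the paddle having moved, so the bin may have slid 1–2 mm at most.
- **Other objects:** both other bins still show their discs, and the driver looks untouched. The battery cell was outside my last crop, but the arm never came down near it.

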